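# Lock a printing letter into the bed with the rocker clamp

## Task

Lay the largest of the three wooden printing letters face up in the lane of the lock-up bed, push it along the lane until it sits squared up on the end stop and press it there for a moment with about 15 N. Then press down the raised outer end of the black rocker until it snaps over and the clamp holds the letter, and follow it down until it bears on its stop with about 10 N. Never load the end stop or the rocker with more than 25 N, and leave the other two letters where they lie.

Things in the scene. Friction and masses are not known exactly. Their poses are not given: they have to be found in the camera images.
- letter_large: the largest of three brown wooden printing letters: block 60 (its x) x 48 (its y) x 20 mm, plus a 3 mm dark raised sign on top; 40 to 80 g; origin at the centre of the underside, z up. Starts face up on the table. May lie in the lane either way round
- letter_mid: the middle wooden printing letter, 52 x 42 x 23 mm, loose on the table; origin at the centre of its underside; to be left alone
- letter_small: the smallest wooden printing letter, 52 x 32 x 23 mm, loose on the table; origin at the centre of its underside; to be left alone
- bed: lock-up bed fixed to the table: wooden plate 220 (x) x 170 (y) x 12 mm, origin under its centre. A lane on its top runs along +x to the end stop, open at the -x end; on its +y side a fence 14 mm thick and 10 mm high above the plate, with its face at y = 65 mm, from x = 20 to 90 mm; on its -y side a steel jaw, x = 30 to 70 mm, top at z = 23 mm
- end_stop: rigid bar across the end of the lane, 80 mm long (y), 14 mm thick and 14 mm high; origin at the middle of the lower edge of its face towards the lane, x pointing on along the lane. It is hard: force on it rises many N per mm. Fingers that drag down on the letter while pushing it add friction under it, and the stop then feels less than the push
- seat (a point): where the letter's origin lies when seated: on the plate's top, axes as the bed's; the letter's 60 mm runs along x. The stop's face is at +30 mm x, the fence's face at +24 mm y, the open jaw at -33 mm y. At x = -52 mm the letter lies in the open mouth of the lane with about 8 mm of it beside the fence and room round its middle for fingers. Closing, the jaw slides the letter up to 9 mm onto the fence
- rocker_press (a point): on top of the outer (-y) end of the black rocker, 78 (y) x 32 (x) mm, the place to press with closed fingers; the point moves with it. Pivot: axis along the bed's x, 44 mm above the table, 31 mm from this point in y. Raised, the point is 62 mm above the table; pressed home, 43 mm. Plate free below
- rocker (a joint): angle of the rocker, rad: 0 open (outer end raised), 0.63 snapped over against its rigid lower stop. Its spring resists with about 9 N at the pressing place at first, less and less to the centre (0.315), then throws it over; the clamp's spring pad holds the letter with about 7 N. Under more load on the stop the force rises many N per mm
Not all that is in view belongs to the job. What is shaped like the letter_large but orange or turquoise is not meant.

How it is judged:
On the way, in this order (a step that is already met when the one before it is completed fails the run):
1. the large letter is pressed square on the end stop with more than 3 N for 0.2 s, the rocker still open (contact force between letter_large and end_stop above 3 N and value of joint rocker below 0.1 rad and z of letter_large in the frame of seat below 0.003 m and angle between the x axis of letter_large and the x axis of seat, either way round below 0.06 rad), for 0.2 s.
2. the rocker has snapped over and is pressed on its lower stop with more than 5 N for 0.2 s (value of joint rocker above 0.58 rad and contact force between anything else and rocker above 5 N), for 0.2 s.
At the end, for the whole second after the job is handed in: The rocker is over (its joint above 0.58 rad); the large letter lies face up and flat, at rest, within 2 mm of the seated place in the lane's direction (on the end stop), across it (on the side fence) and within 3 mm in height, square within 0.05 rad (value of joint rocker above 0.58 rad and x of letter_large in the frame of seat between -0.002 and 0.002 m and y of letter_large in the frame of seat between -0.002 and 0.002 m and z of letter_large in the frame of seat between -0.003 and 0.003 m and angle between letter_large's own z axis and vertical below 0.05 rad and angle between the x axis of letter_large and the x axis of seat, either way round below 0.05 rad and linear speed of letter_large below 0.01 m/s); the robot touches nothing.
It fails at once if the letter is forced on the end stop with more than 25 N (contact force between letter_large and end_stop above 25 N).
It fails at once if the end stop is struck with more than 25 N (contact force between anything else and end_stop above 25 N).
It fails at once if the rocker is loaded with more than 25 N (contact force between anything else and rocker above 25 N).
It fails at once if one of the other two letters is moved more than 15 mm (distance of any of letter_mid, letter_small from where it was at the start of the episode above 0.015 m).
It also fails if it takes over 67 s, if anything falls off the work surface, if the arm or the gripper's body presses on something with over 40 N, if the wrist force passes 120 N, or if a joint passes its speed limit or range.

## Robot

A 7-joint arm with a two-finger parallel gripper is mounted at the origin on the work surface; the furniture and walls round the work are solid. World frame = base frame: x ahead of the robot, y to its left, z up, the work surface at z = 0. Lengths are in m, angles in rad, forces in N, time in s.
With the tool pointing down it reaches from about 0.4 to 0.925 m from the base axis. Payload 4.1 kg.
Tool frame: the origin (TCP) lies midway between the tips of the shut fingers; the grasp point (between the pads) lies 19 mm behind it; z points along the fingers, y is the line along which they close (so a half turn about z gives the same grasp; the last joint's range is limited). The gripper opens to 85 mm and grips with 20 to 120 N. Pads are 22 mm wide; open, the fingers measure 114 mm over their backs; the gripper's body (76 mm by 85 mm) begins 54 mm behind the grasp point. The pads swing forward as they close: fully open they stand 13 mm farther back than shut.
Start: joints at [1.155, 0.398, 0.045, 1.537, -0.019, 1.207, -0.051], TCP at [0.203, -0.618, 0.231] pointing down, gripper open.
Joint ranges: [-2.82, 2.82], [-0.49, 2.23], [-1.37, 1.46], [0, 2.46], [-1.36, 4.5], [0.23, 2], [-2.94, 2.94]. Speed limits (rad/s): [2.57, 2.57, 3.14, 3.14, 3.14, 3.14, 3.14].

## Interface

Orientations are given as a 3x3 rotation matrix whose columns are the frame's x, y, z axes.
In Python, from workcell import bot gives the robot as it stands.
- The arm moves only by the tool arm_command, never from a script. Its argument "steps" is a list of rows, each an object with "grip": the finger opening in m, from 0 to 0.0854; "travel": the shift along the world's x, y, z in m, a list of three; "roll": the turn about the world's z in rad. A call has 1 to 10 rows; each row is the pose to reach, as a shift and turn from the pose commanded when the call began; what a row does not reach only later rows make up. A row lasts 1/10 s, in which the tool goes at most 50 mm and 8.59 degrees, less where a joint would pass 70% of its speed; a pose out of reach is approached as far as the arm can. A call with a gripper value outside its range is refused whole. The fingers move at their own pace and stop on an object; the grip force is fixed at half the most. Time passes only in rows, so rows that repeat a pose let the fingers close. It gives the time, the measured TCP pose, the force, the opening and the grip force at its end, in the units of the state.
- bot.sense(): the state, without advancing time (a new reading comes with each control period).
- bot.get_image(name): name is "scene" or "side" or "wrist"; returns the picture (420x560x3 uint8, red, green, blue); there is no depth.
- bot.camera_params(name): a dict with "camera_matrix" (3x3 intrinsics, pixels), "rvec" (rotation vector, rad) and "tvec" (3), from world to camera coordinates, as OpenCV has them. Camera axes: x right, y down, z forward; pixel columns grow to the right and rows downward; lengths in m; the calibration is good to about 2 mm. A picture is of the moment at which its call begins: read the wrist's pose just before it. camera_params takes no time and is no camera call; for the wrist camera it gives the pose at the moment of the call.
- bot.finish_job(): hands the job in; it is judged then, once.
The state is a dict: "t": time; "joint_pos": joint angles; "dq": joint speeds; "tau": joint torques, N m; "ee_pos": TCP position; "ee_rot": TCP orientation; "ft_force": force on the tool from outside, world axes, zero at the start; "torque": the same for the moment, N m; "finger_gap": opening from 0.0 (shut) to 1.0 (fully open); "gripper_force": force on a finger pad.
Only numpy, scipy, OpenCV 4.12 (cv2) and the standard library are available. Lean on these libraries where they do the work, as an engineer would, in place of code of your own. Each camera call takes 0.05 s, during which the arm holds its last target. There are 200 camera calls.

## Working session

There is one attempt and no reset: what is moved stays moved. The work goes in short steps, Python scripts to look and compute and a tool call to move; the robot and the scene stay as the last step left them, time stands still between calls to the robot, and variables do not carry over. Pictures are saved under pics/ and viewed, at most 10 in all, crops included, and the job is handed in when it is done.

Besides the shell and the picture viewer there is one more tool, called after "Request:" by a JSON object that holds its "op" and its "data". arm_command: Moves the arm, as the interface text tells. Its arguments: {"type":"object","properties":{"steps":{"type":"array"}},"required":["steps"]}

```bash
mkdir -p pics
cat > h.py <<'E'
import numpy as np, cv2
from workcell import bot
def cam(n):
    p=bot.camera_params(n); R=cv2.Rodrigues(np.array(p["rvec"],float))[0]
    return np.array(p["camera_matrix"],float),R,np.array(p["tvec"],float).ravel()
def onplane(n,uv,z,c=None):
    K,R,t=c or cam(n); uv=np.atleast_2d(np.array(uv,float))
    d=(R.T@np.linalg.inv(K)@np.c_[uv,np.ones(len(uv))].T).T; o=-R.T@t
    return o+d*((z-o[2])/d[:,2:3])
def proj(n,P,c=None):
    K,R,t=c or cam(n); q=(K@(R@np.atleast_2d(P).T+t[:,None])).T; return q[:,:2]/q[:,2:]
def shot(n,f):
    c=cam(n); im=bot.get_image(n); cv2.imwrite(f"pics/{f}.png",im[:,:,::-1]); return im,c
E
python3 - <<'E'
from h import *
for n in("scene","side","wrist"):
    im,c=shot(n,n+"0"); print(n,-c[1].T@c[2],c[1][2])
a=[cv2.imread(f"pics/{n}0.png") for n in("scene","side","wrist")]
print(bot.sense())
E
```

```text
scene [-0.03950235  0.92127714  0.50607732] [ 0.54095165 -0.74704758 -0.38638222]
side [0.54802592 0.87565229 0.61153873] [-0.02968521 -0.82074493 -0.57052305]
wrist [ 0.27024618 -0.59426862  0.3723283 ] [-0.2708029  -0.08755139 -0.95864516]
{'t': 0.15, 'joint_pos': array([ 1.15501125,  0.39901407,  0.04502633,  1.53756834, -0.01867712,
        1.2069465 , -0.05069741]), 'dq': array([ 6.53901604e-05, -2.92763557e-05,  1.45392229e-03, -2.97833557e-03,
        7.82873028e-04, -3.63340300e-06, -1.32617757e-03]), 'tau': array([ 2.77254454e-03, -4.75560129e+01,  1.36717904e+00, -2.54511756e+01,
        1.17726283e-02,  6.48105954e-03, -1.61545802e-05]), 'ee_pos': array([ 0.20236007, -0.61718401,  0.23051696]), 'ee_rot': array([[ 9.50199650e-01,  3.11641271e-01, -5.85479421e-04],
       [ 3.11641798e-01, -9.50198630e-01,  1.39784912e-03],
       [-1.20694265e-04, -1.51069561e-03, -9.99998852e-01]]), 'ft_force': array([-0.23865465, -0.06203268, -0.31086256]), 'torque': array([ 0.00740758, -0.02522896,  0.04654218]), 'gripper_force': 0.0, 'finger_gap': 1.001269193002521}
```

View pics/scene0.png

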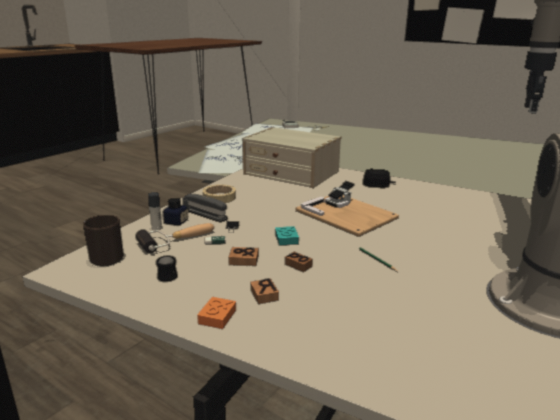

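View pics/side0.png

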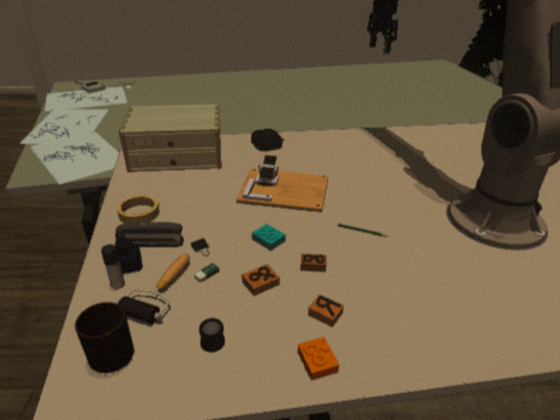

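Scene: brown letters at about (243,255), (264,290), (298,261); bed at (347,212). Side: letters at (261,279), (326,309), (314,262); bed at (284,189), with the lock-up hardware at its far-left end. The orange and turquoise blocks are decoys.

Run:
```python
from h import *
for n in("scene","side"):
    im=cv2.imread(f"pics/{n}0.png"); c=cam(n)
    hsv=cv2.cvtColor(im,cv2.COLOR_BGR2HSV)
    for s in ([(243,255),(264,290),(298,261)] if n=="scene" else [(261,279),(326,309),(314,262)]):
        print(n,s,hsv[s[1]-8:s[1]+9:4,s[0]-12].tolist())
    for nm,lo,hi in(("m",(3,100,30),(16,255,200)),):
        m=cv2.inRange(hsv,lo,hi); m=cv2.morphologyEx(m,cv2.MORPH_CLOSE,np.ones((5,5)))
        for k in cv2.findContours(m,cv2.RETR_EXTERNAL,cv2.CHAIN_APPROX_NONE)[0]:
            if cv2.contourArea(k)<150: continue
            h=cv2.convexHull(k)
            P=onplane(n,h[:,0],.01,c)[:,:2].astype(np.float32)
            r=cv2.minAreaRect(P); M=cv2.moments(k)
            print(n,cv2.contourArea(k),round(M['m10']/M['m00']),round(M['m01']/M['m00']),np.round(r[0],3),np.round(r[1],3),round(r[2],1))
c=cam("side")
print("bedcorners",onplane("side",[(249,169),(328,177),(325,208),(238,198)],.012,c).round(3).tolist())
im=cv2.imread("pics/side0.png")
cv2.imwrite("pics/c1.png",np.hstack([cv2.resize(im[140:220,225:340],None,fx=3.4,fy=6,interpolation=cv2.INTER_CUBIC)[:480],cv2.resize(cv2.imread("pics/scene0.png")[165:245,290:405],None,fx=3.4,fy=6,interpolation=cv2.INTER_CUBIC)]))
```

```text
scene (243, 255) [[16, 72, 171], [13, 130, 155], [13, 140, 158], [13, 132, 83], [13, 131, 84]]
scene (264, 290) [[13, 133, 169], [13, 137, 110], [13, 119, 71], [18, 61, 126], [20, 56, 183]]
scene (298, 261) [[20, 56, 182], [13, 127, 94], [13, 118, 69], [19, 62, 119], [20, 56, 183]]
scene 834.5 216 312 [0.475 0.411] [0.06  0.085] 19.1
scene 450.5 264 291 [0.45  0.306] [0.047 0.077] 54.6
scene 287.5 299 261 [0.463 0.172] [0.054 0.066] 85.6
scene 421.5 243 256 [0.574 0.224] [0.061 0.078] 37.0
scene 246.0 196 230 [0.748 0.193] [0.089 0.05 ] 70.7
scene 1649.5 353 216 [ 0.513 -0.125] [0.178 0.224] 79.3
scene 2020.5 128 47 [ 5.674 -3.592] [3.957 2.107] 83.8
side (261, 279) [[14, 147, 137], [13, 178, 79], [12, 198, 102], [12, 193, 95], [17, 181, 45]]
side (326, 309) [[13, 181, 144], [13, 203, 141], [14, 211, 140], [14, 169, 59], [17, 157, 65]]
side (314, 262) [[12, 172, 117], [13, 193, 95], [11, 189, 89], [11, 149, 53], [15, 116, 86]]
side 1029.5 381 411 [0.382 0.506] [0.161 0.034] 2.1
side 3533.5 507 402 [0.205 0.486] [0.073 0.228] 89.6
side 1268.5 318 358 [0.47  0.411] [0.064 0.077] 17.6
side 724.0 325 310 [0.449 0.304] [0.074 0.064] 70.5
side 191.0 126 306 [0.832 0.301] [0.087 0.085] 53.6
side 760.5 260 279 [0.572 0.224] [0.073 0.071] 32.5
side 423.0 313 262 [0.463 0.174] [0.059 0.054] 84.5
side 451.0 175 270 [0.743 0.204] [0.118 0.039] 72.8
side 765.5 138 210 [ 0.869 -0.024] [0.093 0.123] 3.6
side 3001.5 284 190 [ 0.52  -0.119] [0.21  0.223] 79.9
side 3434.0 172 150 [ 0.865 -0.345] [0.311 0.273] 7.1
side 16826.0 32 269 [ 1.186 -0.189] [0.179 1.529] 26.6
side 11543.0 513 137 [-0.862 -1.702] [4.059 0.456] 60.0
bedcorners [[0.615, -0.222, 0.012], [0.396, -0.181, 0.012], [0.419, -0.027, 0.012], [0.635, -0.07, 0.012]]
```

View pics/c1.png

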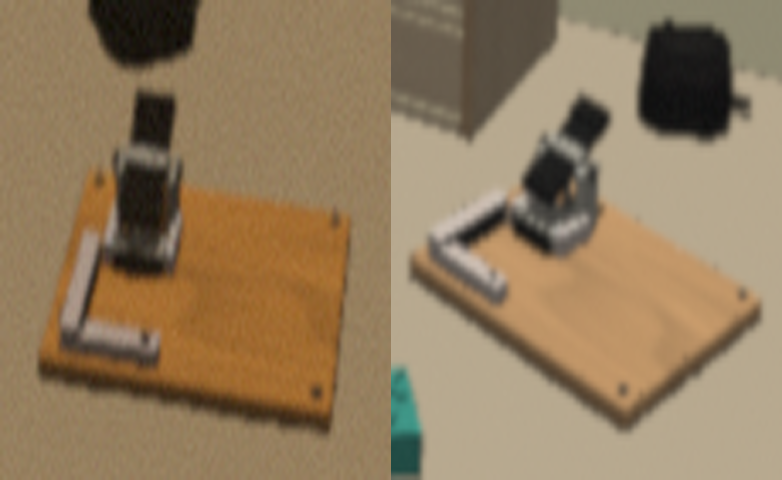

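Crop: end stop bar and fence at the left end of the bed, with the rocker on the far side. So lane +x is roughly world +x, bed yaw about −0.19, and bed centre about (0.516,−0.125). Next I move the wrist camera over the bed, then over the letters.

Request:
{"op": "arm_command", "data": {"steps": [{"grip": 0.085, "travel": [0.31, 0.49, 0.09], "roll": -0.5}, {"grip": 0.085, "travel": [0.31, 0.49, 0.09], "roll": -0.5}, {"grip": 0.085, "travel": [0.31, 0.49, 0.09], "roll": -0.5}, {"grip": 0.085, "travel": [0.31, 0.49, 0.09], "roll": -0.5}, {"grip": 0.085, "travel": [0.31, 0.49, 0.09], "roll": -0.5}, {"grip": 0.085, "travel": [0.31, 0.49, 0.09], "roll": -0.5}, {"grip": 0.085, "travel": [0.31, 0.49, 0.09], "roll": -0.5}, {"grip": 0.085, "travel": [0.31, 0.49, 0.09], "roll": -0.5}, {"grip": 0.085, "travel": [0.31, 0.49, 0.09], "roll": -0.5}, {"grip": 0.085, "travel": [0.31, 0.49, 0.09], "roll": -0.5}]}}

```text
t: 1.15
ee_pos: [0.466, -0.2003, 0.308]
ee_rot: [[0.983, -0.182, 0.0], [-0.182, -0.983, -0.0], [0.0, 0.0, -1.0]]
ft_force: [0.9, 0.9, 1.1]
finger_gap: 0.994
gripper_force: 0.0
```

Request:
{"op": "arm_command", "data": {"steps": [{"grip": 0.085, "travel": [0.0, 0.0, 0.0], "roll": 0.0}, {"grip": 0.085, "travel": [0.02, 0.04, 0.0], "roll": 0.0}, {"grip": 0.085, "travel": [0.04, 0.07, 0.0], "roll": 0.0}, {"grip": 0.085, "travel": [0.04, 0.07, 0.0], "roll": 0.0}, {"grip": 0.085, "travel": [0.04, 0.07, 0.0], "roll": 0.0}]}}

```text
t: 1.65
ee_pos: [0.5053, -0.1319, 0.3072]
ee_rot: [[0.984, -0.18, -0.001], [-0.18, -0.984, -0.0], [-0.001, 0.001, -1.0]]
ft_force: [-0.5, 0.2, 0.0]
finger_gap: 0.996
gripper_force: 0.0
```

Run:
```python
from h import *
im,c=shot("wrist","w1"); np.savez("pics/w1.npz",K=c[0],R=c[1],t=c[2]); print(-c[1].T@c[2])
print(proj("wrist",[[.615,-.222,.012],[.396,-.181,.012],[.419,-.027,.012],[.635,-.07,.012]],c).round())
```

```text
[ 0.57570635 -0.14456811  0.44913622]
[[341.  50.]
 [332. 234.]
 [214. 238.]
 [206.  57.]]
```

View pics/w1.png

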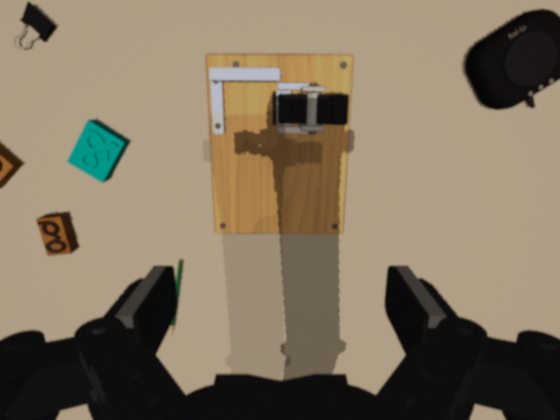

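Request:
{"op": "arm_command", "data": {"steps": [{"grip": 0.085, "travel": [0.01, 0.32, 0.0], "roll": 0.0}, {"grip": 0.085, "travel": [0.01, 0.32, 0.0], "roll": 0.0}, {"grip": 0.085, "travel": [0.01, 0.32, 0.0], "roll": 0.0}, {"grip": 0.085, "travel": [0.01, 0.32, 0.0], "roll": 0.0}, {"grip": 0.085, "travel": [0.01, 0.32, 0.0], "roll": 0.0}, {"grip": 0.085, "travel": [0.01, 0.32, 0.0], "roll": 0.0}, {"grip": 0.085, "travel": [0.01, 0.32, 0.0], "roll": 0.0}, {"grip": 0.085, "travel": [0.01, 0.32, 0.0], "roll": 0.0}, {"grip": 0.085, "travel": [0.01, 0.32, 0.0], "roll": 0.0}]}}

```text
t: 2.6
ee_pos: [0.5159, 0.1857, 0.3074]
ee_rot: [[0.983, -0.184, -0.0], [-0.184, -0.983, -0.002], [-0.0, 0.002, -1.0]]
ft_force: [0.1, -0.2, -0.6]
finger_gap: 0.994
gripper_force: 0.0
```

Run:
```python
from h import *
im,c=shot("wrist","w2"); np.savez("pics/w2.npz",K=c[0],R=c[1],t=c[2])
```

```text
(no output)
```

View pics/w2.png

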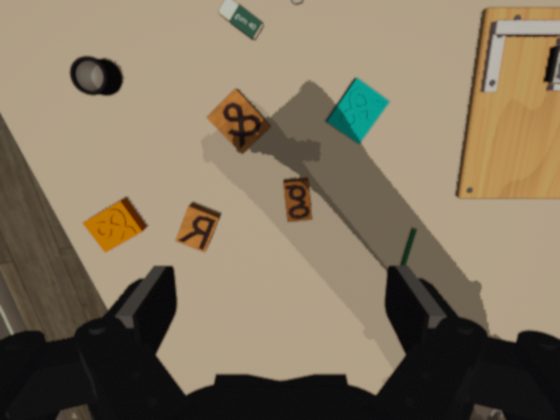

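w1: bed corners at (206,54), (353,54), (344,234), (216,234); stop bar on top at (245,74), fence (218,105), rocker pads (290–348,109). w2: the "&" letter at (239,121) is the largest; the others are R at (198,227) and P at (298,199).

Run:
```python
from h import *
def ld(f): d=np.load(f"pics/{f}.npz"); return cv2.imread(f"pics/{f}.png"),(d["K"],d["R"],d["t"])
im,c=ld("w2")
hsv=cv2.cvtColor(im,cv2.COLOR_BGR2HSV)
print("hsv",hsv[121,212:270:3].tolist())
for vmin in(40,130):
    m=cv2.inRange(hsv,(5,120,vmin),(18,255,255))
    for p in((239,121),(198,227),(298,199)):
        k=max(cv2.findContours(cv2.morphologyEx((m*(np.hypot(*(np.mgrid[:420,:560]-np.array([p[1],p[0]])[:,None,None]))<48)).astype(np.uint8),cv2.MORPH_CLOSE,np.ones((7,7))),cv2.RETR_EXTERNAL,cv2.CHAIN_APPROX_NONE)[0],key=cv2.contourArea)
        P=onplane("",k[:,0],.020,c)[:,:2].astype(np.float32); r=cv2.minAreaRect(P)
        print(vmin,p,np.round(r[0],4),np.round(r[1],4),round(r[2],1),"corners",proj("",np.c_[cv2.boxPoints(r),[.02]*4],c).round().tolist())
im,c=ld("w1")
hsv=cv2.cvtColor(im,cv2.COLOR_BGR2HSV)
m=cv2.inRange(hsv,(5,90,60),(25,255,255)); m[:,:180]=0; m[:,380:]=0;m[250:]=0; m=cv2.morphologyEx(m,cv2.MORPH_OPEN,np.ones((3,3)))
k=cv2.convexHull(np.vstack([k for k in cv2.findContours(m,0,1)[0] if cv2.contourArea(k)>300]))
q=cv2.approxPolyDP(k,8,True)[:,0]; print("bed px",q.tolist()); P=onplane("",q,.012,c); print(P.round(4).tolist())
r=cv2.minAreaRect(onplane("",k[:,0],.012,c)[:,:2].astype(np.float32)); print(r)
# stop / fence: grey bright low-sat
m=cv2.inRange(hsv,(0,0,150),(180,60,255)); m[:,:200]=0;m[:,285:]=0;m[140:]=0
g=max(cv2.findContours(m,0,1)[0],key=cv2.contourArea); print("stopfence px",cv2.boundingRect(g),cv2.approxPolyDP(g,3,True)[:,0].tolist())
print(onplane("",cv2.approxPolyDP(g,3,True)[:,0],.024,c)[:,:2].round(4).tolist())
```

```text
hsv [[15, 171, 173], [15, 183, 166], [15, 181, 163], [15, 181, 169], [15, 182, 167], [14, 183, 139], [13, 173, 90], [12, 169, 89], [12, 166, 89], [8, 105, 46], [9, 112, 48], [14, 182, 122], [15, 184, 144], [14, 182, 132], [11, 166, 72], [8, 106, 36], [13, 182, 98], [14, 188, 84], [13, 131, 66], [17, 71, 83]]
40 (239, 121) [0.5703 0.2249] [0.0589 0.0481] 33.5 corners [[242.0, 153.0], [271.0, 125.0], [235.0, 87.0], [206.0, 117.0]]
40 (198, 227) [0.4509 0.3054] [0.041  0.0568] 56.0 corners [[205.0, 252.0], [220.0, 214.0], [190.0, 202.0], [175.0, 240.0]]
40 (298, 199) [0.4634 0.1737] [0.031  0.0543] 85.7 corners [[312.0, 219.0], [308.0, 177.0], [283.0, 180.0], [287.0, 221.0]]
130 (239, 121) [0.5754 0.2291] [0.0454 0.0473] 32.0 corners [[234.0, 146.0], [262.0, 118.0], [235.0, 88.0], [206.0, 117.0]]
130 (198, 227) [0.4484 0.3071] [0.0411 0.0508] 55.3 corners [[205.0, 252.0], [219.0, 218.0], [188.0, 206.0], [175.0, 240.0]]
130 (298, 199) [0.4659 0.183 ] [0.0122 0.0273] 85.7 corners [[296.0, 209.0], [293.0, 188.0], [284.0, 189.0], [286.0, 210.0]]
bed px [[206, 54], [353, 56], [341, 233], [215, 232]]
[[0.6384, -0.0705, 0.012], [0.6062, -0.2342, 0.012], [0.3955, -0.1923, 0.012], [0.4266, -0.0306, 0.012]]
((0.5164594054222107, -0.13210773468017578), (0.16906903684139252, 0.2187567949295044), 79.2066650390625)
stopfence px (209, 67, 72, 67) [[213, 133], [223, 133], [221, 83], [215, 84], [213, 79], [279, 80], [279, 68], [210, 67]]
[[0.5517, -0.0601], [0.5496, -0.0716], [0.6041, -0.0819], [0.6043, -0.075], [0.6099, -0.074], [0.5955, -0.1468], [0.6079, -0.1491], [0.6228, -0.0737]]
```

Letter at (0.570,0.225), yaw 0.585 rad, sized 59×48 mm as it should be. Bed centre (0.5165,−0.132), yaw −0.188. The stop face comes out at bed x = 80.6 mm and the fence at 65.6 mm, matching the given 80 and 65. Seat: (0.5733,−0.1011). Next, the grasp.

Request:
{"op": "arm_command", "data": {"steps": [{"grip": 0.085, "travel": [0.054, 0.039, -0.05], "roll": 0.77}, {"grip": 0.085, "travel": [0.054, 0.039, -0.1], "roll": 0.77}, {"grip": 0.085, "travel": [0.054, 0.039, -0.15], "roll": 0.77}, {"grip": 0.085, "travel": [0.054, 0.039, -0.2], "roll": 0.77}, {"grip": 0.085, "travel": [0.054, 0.039, -0.24], "roll": 0.77}, {"grip": 0.085, "travel": [0.054, 0.039, -0.24], "roll": 0.77}, {"grip": 0.085, "travel": [0.054, 0.039, -0.24], "roll": 0.77}, {"grip": 0.085, "travel": [0.054, 0.039, -0.24], "roll": 0.77}]}}

```text
t: 3.45
ee_pos: [0.5714, 0.2266, 0.07]
ee_rot: [[0.835, 0.551, 0.004], [0.551, -0.835, 0.001], [0.003, 0.001, -1.0]]
ft_force: [-0.9, 0.8, 0.9]
finger_gap: 0.999
gripper_force: 0.0
```

Request:
{"op": "arm_command", "data": {"steps": [{"grip": 0.085, "travel": [-0.001, -0.001, -0.03], "roll": 0.0}, {"grip": 0.085, "travel": [-0.001, -0.001, -0.055], "roll": 0.0}, {"grip": 0.085, "travel": [-0.001, -0.001, -0.067], "roll": 0.0}, {"grip": 0.085, "travel": [-0.001, -0.001, -0.067], "roll": 0.0}, {"grip": 0.04, "travel": [-0.001, -0.001, -0.067], "roll": 0.0}, {"grip": 0.04, "travel": [-0.001, -0.001, -0.067], "roll": 0.0}, {"grip": 0.04, "travel": [-0.001, -0.001, -0.067], "roll": 0.0}, {"grip": 0.04, "travel": [-0.001, -0.001, -0.067], "roll": 0.0}, {"grip": 0.04, "travel": [-0.001, -0.001, -0.067], "roll": 0.0}]}}

```text
t: 4.35
ee_pos: [0.57, 0.2267, 0.0026]
ee_rot: [[0.833, 0.553, 0.003], [0.553, -0.833, 0.001], [0.003, 0.001, -1.0]]
ft_force: [-0.2, -0.7, 7.7]
finger_gap: 0.546
gripper_force: 64.0
```

Request:
{"op": "arm_command", "data": {"steps": [{"grip": 0.04, "travel": [0.0, 0.0, 0.0], "roll": 0.0}, {"grip": 0.04, "travel": [0.0, 0.0, 0.0], "roll": 0.0}, {"grip": 0.04, "travel": [0.0, 0.0, 0.03], "roll": 0.0}, {"grip": 0.04, "travel": [0.0, 0.0, 0.07], "roll": 0.0}, {"grip": 0.04, "travel": [0.0, 0.0, 0.1], "roll": 0.0}, {"grip": 0.04, "travel": [0.0, 0.0, 0.1], "roll": 0.0}]}}

```text
t: 4.95
ee_pos: [0.5716, 0.2279, 0.1059]
ee_rot: [[0.833, 0.554, 0.009], [0.554, -0.833, 0.004], [0.01, 0.002, -1.0]]
ft_force: [0.5, 0.3, -0.7]
finger_gap: 0.545
gripper_force: 63.2
```

Request:
{"op": "arm_command", "data": {"steps": [{"grip": 0.04, "travel": [-0.05, -0.323, 0.0], "roll": -0.775}, {"grip": 0.04, "travel": [-0.05, -0.323, 0.0], "roll": -0.775}, {"grip": 0.04, "travel": [-0.05, -0.323, 0.0], "roll": -0.775}, {"grip": 0.04, "travel": [-0.05, -0.323, 0.0], "roll": -0.775}, {"grip": 0.04, "travel": [-0.05, -0.323, 0.0], "roll": -0.775}, {"grip": 0.04, "travel": [-0.05, -0.323, 0.0], "roll": -0.775}, {"grip": 0.04, "travel": [-0.05, -0.323, 0.0], "roll": -0.775}, {"grip": 0.04, "travel": [-0.05, -0.323, 0.0], "roll": -0.775}, {"grip": 0.04, "travel": [-0.05, -0.323, 0.0], "roll": -0.775}, {"grip": 0.04, "travel": [-0.05, -0.323, 0.0], "roll": -0.775}]}}

```text
t: 5.95
ee_pos: [0.5186, -0.0953, 0.1005]
ee_rot: [[0.983, -0.185, -0.0], [-0.185, -0.983, 0.001], [-0.0, -0.001, -1.0]]
ft_force: [0.0, 0.1, -1.5]
finger_gap: 0.542
gripper_force: 63.2
```

Run:
```python
from h import *
im,c=shot("wrist","w3"); np.savez("pics/w3.npz",K=c[0],R=c[1],t=c[2]); s=bot.sense(); print(s["ee_pos"],s["ee_rot"][:,0],s["finger_gap"])
u=np.array([.9824,-.1869,0]);v=np.array([.1869,.9824,0]);S=np.array([.5733,-.1011,.012])
print(proj("",np.array([S+.03*u+.024*v+[0,0,.01],S+.03*u-.03*v+[0,0,.01],S-.03*u+.024*v+[0,0,.01]]),c))
```

```text
[ 0.51866059 -0.0950961   0.10053765] [ 9.82914142e-01 -1.84064394e-01 -2.96107077e-04] 0.5465776443718746
[[232.13952256  74.3748185 ]
 [325.15704896  74.61178182]
 [235.5783586  175.83014922]]
```

View pics/w3.png

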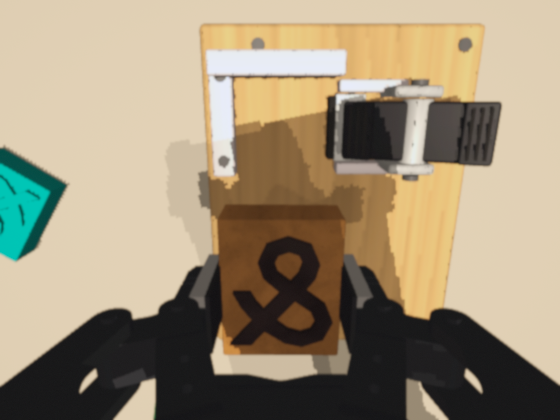

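w3: letter held square in the gripper, face up (220–345, 205–355). Lane ahead; the stop corner shows at (233,76), where predicted. Lowering.

Request:
{"op": "arm_command", "data": {"steps": [{"grip": 0.04, "travel": [0.002, 0.0, -0.03], "roll": 0.0}, {"grip": 0.04, "travel": [0.002, 0.0, -0.06], "roll": 0.0}, {"grip": 0.04, "travel": [0.002, 0.0, -0.075], "roll": 0.0}, {"grip": 0.04, "travel": [0.002, 0.0, -0.082], "roll": 0.0}, {"grip": 0.04, "travel": [0.002, 0.0, -0.084], "roll": 0.0}, {"grip": 0.04, "travel": [0.002, 0.0, -0.084], "roll": 0.0}]}}

```text
t: 6.6
ee_pos: [0.5212, -0.0968, 0.0173]
ee_rot: [[0.982, -0.187, 0.001], [-0.187, -0.982, -0.0], [0.001, -0.0, -1.0]]
ft_force: [0.8, -0.7, -0.8]
finger_gap: 0.543
gripper_force: 63.2
```

Request:
{"op": "arm_command", "data": {"steps": [{"grip": 0.04, "travel": [0.0, 0.0, -0.001], "roll": 0.0}, {"grip": 0.04, "travel": [0.0, 0.0, -0.002], "roll": 0.0}, {"grip": 0.04, "travel": [0.0, 0.0, -0.002], "roll": 0.0}]}}

```text
t: 6.9
ee_pos: [0.5208, -0.0973, 0.0152]
ee_rot: [[0.982, -0.187, 0.001], [-0.187, -0.982, -0.0], [0.001, 0.0, -1.0]]
ft_force: [0.1, -0.4, -0.9]
finger_gap: 0.544
gripper_force: 63.2
```

Request:
{"op": "arm_command", "data": {"steps": [{"grip": 0.075, "travel": [0.0, 0.0, 0.0], "roll": 0.0}, {"grip": 0.075, "travel": [0.0, 0.0, 0.0], "roll": 0.0}, {"grip": 0.075, "travel": [0.0, 0.0, 0.0], "roll": 0.0}, {"grip": 0.075, "travel": [0.0, 0.0, 0.005], "roll": 0.0}, {"grip": 0.075, "travel": [0.0, 0.0, 0.04], "roll": 0.0}, {"grip": 0.075, "travel": [0.0, 0.0, 0.05], "roll": 0.0}, {"grip": 0.0, "travel": [-0.04, 0.008, 0.05], "roll": 0.0}, {"grip": 0.0, "travel": [-0.065, 0.012, 0.05], "roll": 0.0}, {"grip": 0.0, "travel": [-0.065, 0.012, 0.05], "roll": 0.0}, {"grip": 0.0, "travel": [-0.065, 0.012, 0.05], "roll": 0.0}]}}

```text
t: 7.9
ee_pos: [0.4557, -0.0853, 0.065]
ee_rot: [[0.982, -0.187, 0.001], [-0.187, -0.982, -0.001], [0.001, 0.0, -1.0]]
ft_force: [-0.1, 0.9, -0.1]
finger_gap: 0.193
gripper_force: 0.0
```

Run:
```python
from h import *
im,c=shot("wrist","w4"); np.savez("pics/w4.npz",K=c[0],R=c[1],t=c[2])
```

```text
(no output)
```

View pics/w4.png

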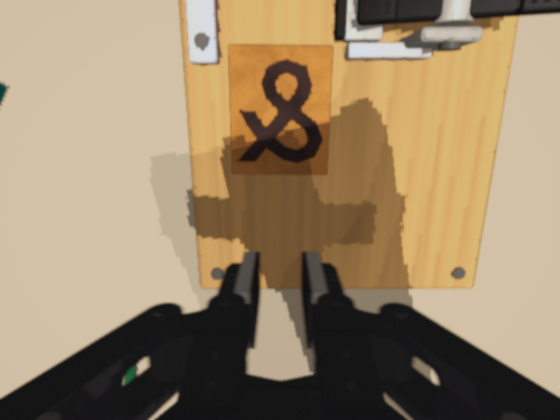

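w4: letter lies flat and square in the lane mouth (229–332, 45–175), clear of fence and jaw; fingers are closing behind it. Next: lower and push along u = (0.982,−0.187).

Request:
{"op": "arm_command", "data": {"steps": [{"grip": 0.0, "travel": [0.0, 0.0, -0.03], "roll": 0.0}, {"grip": 0.0, "travel": [0.0, 0.0, -0.048], "roll": 0.0}, {"grip": 0.0, "travel": [0.0, 0.0, -0.048], "roll": 0.0}, {"grip": 0.0, "travel": [0.0098, -0.0019, -0.048], "roll": 0.0}, {"grip": 0.0, "travel": [0.0196, -0.0037, -0.048], "roll": 0.0}, {"grip": 0.0, "travel": [0.0246, -0.0047, -0.048], "roll": 0.0}, {"grip": 0.0, "travel": [0.0295, -0.0056, -0.048], "roll": 0.0}, {"grip": 0.0, "travel": [0.0344, -0.0065, -0.048], "roll": 0.0}, {"grip": 0.0, "travel": [0.0393, -0.0075, -0.048], "roll": 0.0}, {"grip": 0.0, "travel": [0.0393, -0.0075, -0.048], "roll": 0.0}]}}

```text
t: 8.95
ee_pos: [0.4958, -0.0927, 0.0169]
ee_rot: [[0.982, -0.187, 0.001], [-0.187, -0.982, -0.0], [0.001, -0.0, -1.0]]
ft_force: [0.0, -0.3, -0.4]
finger_gap: -0.003
gripper_force: 0.0
```

Request:
{"op": "arm_command", "data": {"steps": [{"grip": 0.0, "travel": [0.0049, -0.0009, 0.0], "roll": 0.0}, {"grip": 0.0, "travel": [0.0098, -0.0019, 0.0], "roll": 0.0}, {"grip": 0.0, "travel": [0.0147, -0.0028, 0.0], "roll": 0.0}, {"grip": 0.0, "travel": [0.0196, -0.0037, 0.0], "roll": 0.0}, {"grip": 0.0, "travel": [0.0246, -0.0047, 0.0], "roll": 0.0}, {"grip": 0.0, "travel": [0.0246, -0.0047, 0.0], "roll": 0.0}]}}

```text
t: 9.55
ee_pos: [0.5205, -0.0974, 0.0168]
ee_rot: [[0.982, -0.187, 0.001], [-0.187, -0.982, -0.0], [0.001, -0.0, -1.0]]
ft_force: [-0.2, 0.2, 0.2]
finger_gap: -0.002
gripper_force: 0.0
```

Request:
{"op": "arm_command", "data": {"steps": [{"grip": 0.0, "travel": [0.002, -0.0004, 0.0], "roll": 0.0}, {"grip": 0.0, "travel": [0.004, -0.0008, 0.0], "roll": 0.0}, {"grip": 0.0, "travel": [0.006, -0.0011, 0.0], "roll": 0.0}, {"grip": 0.0, "travel": [0.007, -0.0013, 0.0], "roll": 0.0}, {"grip": 0.0, "travel": [0.007, -0.0013, 0.0], "roll": 0.0}]}}

```text
t: 10.05
ee_pos: [0.5266, -0.0986, 0.0167]
ee_rot: [[0.982, -0.187, 0.0], [-0.187, -0.982, -0.0], [0.0, 0.0, -1.0]]
ft_force: [0.2, -0.0, -0.3]
finger_gap: -0.004
gripper_force: 0.0
```

Request:
{"op": "arm_command", "data": {"steps": [{"grip": 0.0, "travel": [0.0005, -0.0001, 0.0], "roll": 0.0}, {"grip": 0.0, "travel": [0.001, -0.0002, 0.0], "roll": 0.0}, {"grip": 0.0, "travel": [0.001, -0.0002, 0.0], "roll": 0.0}]}}

```text
t: 10.35
ee_pos: [0.5274, -0.0988, 0.0167]
ee_rot: [[0.982, -0.187, -0.0], [-0.187, -0.982, -0.0], [0.0, 0.0, -1.0]]
ft_force: [-0.7, -0.3, 0.4]
finger_gap: -0.002
gripper_force: 0.2
```

Request:
{"op": "arm_command", "data": {"steps": [{"grip": 0.0, "travel": [0.0005, -0.0001, 0.0], "roll": 0.0}, {"grip": 0.0, "travel": [0.001, -0.0002, 0.0], "roll": 0.0}, {"grip": 0.0, "travel": [0.0015, -0.0003, 0.0], "roll": 0.0}, {"grip": 0.0, "travel": [0.002, -0.0004, 0.0], "roll": 0.0}, {"grip": 0.0, "travel": [0.002, -0.0004, 0.0], "roll": 0.0}]}}

```text
t: 10.85
ee_pos: [0.5295, -0.0993, 0.0167]
ee_rot: [[0.982, -0.187, 0.0], [-0.187, -0.982, -0.0], [0.0, 0.0, -1.0]]
ft_force: [-0.3, -0.1, -0.5]
finger_gap: 0.002
gripper_force: 0.1
```

Run:
```python
from h import *
im,c=shot("wrist","w5"); np.savez("pics/w5.npz",K=c[0],R=c[1],t=c[2]);print(bot.sense()["ft_force"])
```

```text
[-0.03340617 -0.08665512  0.31687556]
```

View pics/w5.png

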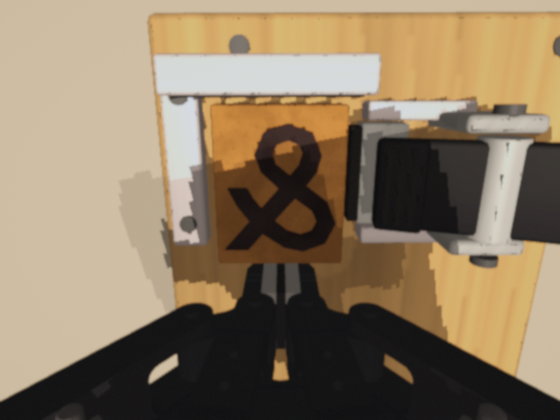

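w5: letter square in the lane, its front edge at row 104 and the stop edge at row 97, so about 3 mm is left.

Request:
{"op": "arm_command", "data": {"steps": [{"grip": 0.0, "travel": [0.0005, -0.0001, 0.0], "roll": 0.0}, {"grip": 0.0, "travel": [0.001, -0.0002, 0.0], "roll": 0.0}, {"grip": 0.0, "travel": [0.0015, -0.0003, 0.0], "roll": 0.0}, {"grip": 0.0, "travel": [0.0015, -0.0003, 0.0], "roll": 0.0}]}}

```text
t: 11.3
ee_pos: [0.5311, -0.0996, 0.0167]
ee_rot: [[0.982, -0.187, 0.0], [-0.187, -0.982, -0.0], [0.0, 0.0, -1.0]]
ft_force: [0.1, -0.2, 0.4]
finger_gap: -0.002
gripper_force: 0.2
```

Request:
{"op": "arm_command", "data": {"steps": [{"grip": 0.0, "travel": [0.0005, -0.0001, 0.0], "roll": 0.0}, {"grip": 0.0, "travel": [0.0005, -0.0001, 0.0], "roll": 0.0}]}}

```text
t: 11.5
ee_pos: [0.5315, -0.0996, 0.0167]
ee_rot: [[0.982, -0.187, 0.0], [-0.187, -0.982, -0.0], [0.0, 0.0, -1.0]]
ft_force: [-0.5, -0.9, -0.7]
finger_gap: 0.001
gripper_force: 0.2
```

Request:
{"op": "arm_command", "data": {"steps": [{"grip": 0.0, "travel": [0.0005, -0.0001, 0.0], "roll": 0.0}, {"grip": 0.0, "travel": [0.0005, -0.0001, 0.0], "roll": 0.0}]}}

```text
t: 11.7
ee_pos: [0.532, -0.0997, 0.0167]
ee_rot: [[0.982, -0.187, 0.0], [-0.187, -0.982, -0.0], [0.0, 0.0, -1.0]]
ft_force: [-0.5, -0.3, 0.1]
finger_gap: -0.001
gripper_force: 0.2
```

Request:
{"op": "arm_command", "data": {"steps": [{"grip": 0.0, "travel": [0.0005, -0.0001, 0.0], "roll": 0.0}, {"grip": 0.0, "travel": [0.0005, -0.0001, 0.0], "roll": 0.0}]}}

```text
t: 11.9
ee_pos: [0.5325, -0.0999, 0.0167]
ee_rot: [[0.982, -0.187, 0.0], [-0.187, -0.982, -0.0], [0.0, 0.0, -1.0]]
ft_force: [-0.2, 0.7, 0.0]
finger_gap: -0.001
gripper_force: 0.2
```

Request:
{"op": "arm_command", "data": {"steps": [{"grip": 0.0, "travel": [0.0004, -0.0001, 0.0], "roll": 0.0}, {"grip": 0.0, "travel": [0.0004, -0.0001, 0.0], "roll": 0.0}]}}

```text
t: 12.1
ee_pos: [0.5324, -0.0998, 0.0166]
ee_rot: [[0.982, -0.187, -0.001], [-0.187, -0.982, -0.0], [-0.001, 0.0, -1.0]]
ft_force: [-2.3, -0.4, 1.3]
finger_gap: 0.001
gripper_force: 0.8
```

Request:
{"op": "arm_command", "data": {"steps": [{"grip": 0.0, "travel": [0.0004, -0.0001, 0.0], "roll": 0.0}, {"grip": 0.0, "travel": [0.0004, -0.0001, 0.0], "roll": 0.0}]}}

```text
t: 12.3
ee_pos: [0.5325, -0.0999, 0.0166]
ee_rot: [[0.982, -0.187, -0.002], [-0.187, -0.982, -0.0], [-0.001, 0.0, -1.0]]
ft_force: [-2.9, 0.8, 1.2]
finger_gap: 0.001
gripper_force: 1.6
```

Contact with the stop. Building up the force.

Request:
{"op": "arm_command", "data": {"steps": [{"grip": 0.0, "travel": [0.0005, -0.0001, 0.0], "roll": 0.0}, {"grip": 0.0, "travel": [0.0005, -0.0001, 0.0], "roll": 0.0}, {"grip": 0.0, "travel": [0.0005, -0.0001, 0.0], "roll": 0.0}]}}

```text
t: 12.6
ee_pos: [0.5325, -0.0999, 0.0165]
ee_rot: [[0.982, -0.187, -0.002], [-0.187, -0.982, 0.0], [-0.002, 0.0, -1.0]]
ft_force: [-4.3, 0.6, 4.1]
finger_gap: -0.0
gripper_force: 2.6
```

Request:
{"op": "arm_command", "data": {"steps": [{"grip": 0.0, "travel": [0.0005, -0.0001, 0.0], "roll": 0.0}, {"grip": 0.0, "travel": [0.0005, -0.0001, 0.0], "roll": 0.0}, {"grip": 0.0, "travel": [0.0005, -0.0001, 0.0], "roll": 0.0}]}}

```text
t: 12.9
ee_pos: [0.5325, -0.0999, 0.0164]
ee_rot: [[0.982, -0.187, -0.004], [-0.187, -0.982, 0.0], [-0.003, 0.001, -1.0]]
ft_force: [-6.9, 0.8, 4.3]
finger_gap: -0.002
gripper_force: 3.0
```

Request:
{"op": "arm_command", "data": {"steps": [{"grip": 0.0, "travel": [0.0005, -0.0001, 0.0003], "roll": 0.0}, {"grip": 0.0, "travel": [0.001, -0.0002, 0.0006], "roll": 0.0}, {"grip": 0.0, "travel": [0.001, -0.0002, 0.0006], "roll": 0.0}]}}

```text
t: 13.2
ee_pos: [0.5324, -0.1, 0.0164]
ee_rot: [[0.982, -0.187, -0.006], [-0.187, -0.982, 0.0], [-0.006, 0.001, -1.0]]
ft_force: [-7.1, 1.0, 2.9]
finger_gap: 0.002
gripper_force: 3.3
```

Request:
{"op": "arm_command", "data": {"steps": [{"grip": 0.0, "travel": [0.0006, -0.0001, 0.0003], "roll": 0.0}, {"grip": 0.0, "travel": [0.0006, -0.0001, 0.0003], "roll": 0.0}, {"grip": 0.0, "travel": [0.0006, -0.0001, 0.0003], "roll": 0.0}]}}

```text
t: 13.5
ee_pos: [0.5324, -0.1, 0.0164]
ee_rot: [[0.982, -0.187, -0.007], [-0.187, -0.982, 0.0], [-0.007, 0.001, -1.0]]
ft_force: [-6.4, 2.3, 2.3]
finger_gap: -0.0
gripper_force: 3.6
```

Request:
{"op": "arm_command", "data": {"steps": [{"grip": 0.0, "travel": [0.0005, -0.0001, 0.0], "roll": 0.0}, {"grip": 0.0, "travel": [0.001, -0.0002, 0.0], "roll": 0.0}, {"grip": 0.0, "travel": [0.001, -0.0002, 0.0], "roll": 0.0}]}}

```text
t: 13.8
ee_pos: [0.5325, -0.1001, 0.0165]
ee_rot: [[0.982, -0.187, -0.009], [-0.187, -0.982, 0.001], [-0.009, 0.001, -1.0]]
ft_force: [-9.1, 2.2, 6.2]
finger_gap: 0.002
gripper_force: 4.8
```

Request:
{"op": "arm_command", "data": {"steps": [{"grip": 0.0, "travel": [0.0005, -0.0001, 0.0], "roll": 0.0}, {"grip": 0.0, "travel": [0.001, -0.0002, 0.0], "roll": 0.0}, {"grip": 0.0, "travel": [0.001, -0.0002, 0.0], "roll": 0.0}]}}

```text
t: 14.1
ee_pos: [0.5325, -0.1, 0.0165]
ee_rot: [[0.982, -0.187, -0.011], [-0.187, -0.982, 0.001], [-0.011, 0.001, -1.0]]
ft_force: [-11.9, 2.4, 7.1]
finger_gap: -0.001
gripper_force: 5.9
```

Request:
{"op": "arm_command", "data": {"steps": [{"grip": 0.0, "travel": [0.0005, -0.0001, 0.0], "roll": 0.0}, {"grip": 0.0, "travel": [0.0012, -0.0002, 0.0003], "roll": 0.0}, {"grip": 0.0, "travel": [0.0017, -0.0003, 0.0003], "roll": 0.0}, {"grip": 0.0, "travel": [0.0017, -0.0003, 0.0003], "roll": 0.0}, {"grip": 0.0, "travel": [0.0017, -0.0003, 0.0003], "roll": 0.0}, {"grip": 0.0, "travel": [0.0017, -0.0003, 0.0003], "roll": 0.0}]}}

```text
t: 14.7
ee_pos: [0.5325, -0.1, 0.0165]
ee_rot: [[0.982, -0.187, -0.015], [-0.187, -0.982, 0.001], [-0.015, 0.002, -1.0]]
ft_force: [-14.1, 2.8, 10.0]
finger_gap: -0.001
gripper_force: 7.4
```

Letter pressed at about 14 N and held. Backing off and locating the rocker from w3 (grooved end about (480,133), axle about (412,131)).

Request:
{"op": "arm_command", "data": {"steps": [{"grip": 0.0, "travel": [-0.01, 0.002, 0.0], "roll": 0.0}, {"grip": 0.0, "travel": [-0.025, 0.005, 0.0], "roll": 0.0}, {"grip": 0.0, "travel": [-0.04, 0.008, 0.01], "roll": 0.0}, {"grip": 0.0, "travel": [-0.05, 0.01, 0.05], "roll": 0.0}, {"grip": 0.0, "travel": [-0.05, 0.01, 0.1], "roll": 0.0}, {"grip": 0.0, "travel": [-0.05, 0.01, 0.13], "roll": 0.0}, {"grip": 0.0, "travel": [-0.05, 0.01, 0.13], "roll": 0.0}]}}

```text
t: 15.4
ee_pos: [0.4947, -0.092, 0.1532]
ee_rot: [[0.982, -0.187, 0.014], [-0.187, -0.982, -0.003], [0.014, 0.0, -1.0]]
ft_force: [2.0, -0.4, 0.3]
finger_gap: 0.003
gripper_force: 0.0
```

Run:
```python
from h import *
im,c=shot("wrist","w6"); np.savez("pics/w6.npz",K=c[0],R=c[1],t=c[2])
C=np.array([.5165,-.1321,0]);u=np.array([.9824,-.1869,0]);v=np.array([.1869,.9824,0])
def show(l,P): print(l,P.round(4).tolist(),[((p-C)@u).round(4) for p in P],[((p-C)@v).round(4) for p in P])
d=np.load("pics/w3.npz"); c3=(d["K"],d["R"],d["t"])
show("w3 groove, outer corners",onplane("",[(480,133),(499,102),(496,165)],.062,c3))
show("axle",onplane("",[(415,130)],.050,c3))
d=np.load("pics/w1.npz"); c1=(d["K"],d["R"],d["t"])
show("w1 outer end",onplane("",[(348,95),(347,124)],.064,c1))
show("w1 axle",onplane("",[(312,109)],.050,c1))
```

```text
w3 groove, outer corners [[0.5544, -0.2026, 0.062], [0.5677, -0.2121, 0.062], [0.5367, -0.2102, 0.062]] [np.float64(0.0505), np.float64(0.0653), np.float64(0.0344)] [np.float64(-0.0622), np.float64(-0.069), np.float64(-0.0729)]
axle [[0.5601, -0.1752, 0.05]] [np.float64(0.0509)] [np.float64(-0.0342)]
w1 outer end [[0.5664, -0.2139, 0.064], [0.5376, -0.2091, 0.064]] [np.float64(0.0643), np.float64(0.0351)] [np.float64(-0.071), np.float64(-0.0717)]
w1 axle [[0.5588, -0.1763, 0.05]] [np.float64(0.0498)] [np.float64(-0.0355)]
```

View pics/w6.png

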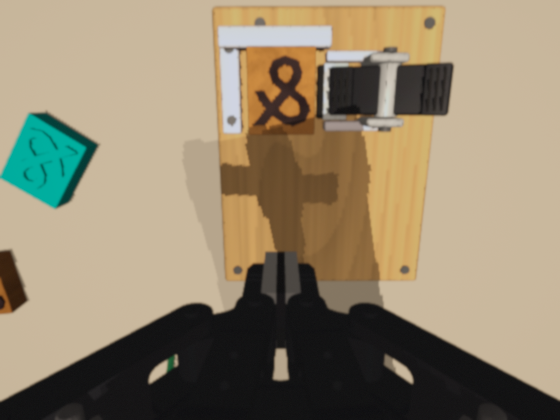

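w6: letter on the stop (245–318, 47–135), rocker raised with its grooved end at (433,89). Press point at about (0.553,−0.208), consistent with bed y = axle (−35 mm) − 31 mm.

Request:
{"op": "arm_command", "data": {"steps": [{"grip": 0.0, "travel": [0.029, -0.058, 0.0], "roll": 0.0}, {"grip": 0.0, "travel": [0.058, -0.116, 0.0], "roll": 0.0}, {"grip": 0.0, "travel": [0.058, -0.116, 0.0], "roll": 0.0}, {"grip": 0.0, "travel": [0.058, -0.116, -0.03], "roll": 0.0}, {"grip": 0.0, "travel": [0.058, -0.116, -0.06], "roll": 0.0}, {"grip": 0.0, "travel": [0.058, -0.116, -0.075], "roll": 0.0}, {"grip": 0.0, "travel": [0.058, -0.116, -0.075], "roll": 0.0}, {"grip": 0.0, "travel": [0.058, -0.116, -0.075], "roll": 0.0}]}}

```text
t: 16.25
ee_pos: [0.5479, -0.207, 0.073]
ee_rot: [[0.982, -0.186, 0.0], [-0.186, -0.982, -0.0], [0.0, 0.0, -1.0]]
ft_force: [0.0, 0.6, 0.2]
finger_gap: -0.0
gripper_force: 0.0
```

Request:
{"op": "arm_command", "data": {"steps": [{"grip": 0.0, "travel": [0.005, -0.001, 0.0], "roll": 0.0}, {"grip": 0.0, "travel": [0.005, -0.001, -0.003], "roll": 0.0}, {"grip": 0.0, "travel": [0.005, -0.001, -0.005], "roll": 0.0}, {"grip": 0.0, "travel": [0.005, -0.001, -0.007], "roll": 0.0}, {"grip": 0.0, "travel": [0.005, -0.001, -0.007], "roll": 0.0}]}}

```text
t: 16.75
ee_pos: [0.5521, -0.2082, 0.0657]
ee_rot: [[0.982, -0.187, -0.001], [-0.187, -0.982, -0.0], [-0.001, 0.0, -1.0]]
ft_force: [0.2, -0.5, -0.1]
finger_gap: 0.003
gripper_force: 0.0
```

Request:
{"op": "arm_command", "data": {"steps": [{"grip": 0.0, "travel": [0.0, 0.0, -0.001], "roll": 0.0}, {"grip": 0.0, "travel": [0.0, 0.0, -0.002], "roll": 0.0}, {"grip": 0.0, "travel": [0.0, 0.0, -0.002], "roll": 0.0}]}}

```text
t: 17.05
ee_pos: [0.5526, -0.2083, 0.0644]
ee_rot: [[0.982, -0.187, 0.0], [-0.187, -0.982, -0.0], [0.0, 0.0, -1.0]]
ft_force: [-2.1, -0.9, 3.5]
finger_gap: -0.001
gripper_force: 1.8
```

Contact at 64 mm, as expected. Pressing on in 1 mm steps.

Request:
{"op": "arm_command", "data": {"steps": [{"grip": 0.0, "travel": [0.0, 0.0, -0.001], "roll": 0.0}, {"grip": 0.0, "travel": [0.0, 0.0, -0.002], "roll": 0.0}, {"grip": 0.0, "travel": [0.0, 0.0, -0.002], "roll": 0.0}]}}

```text
t: 17.35
ee_pos: [0.5525, -0.209, 0.0629]
ee_rot: [[0.982, -0.188, 0.0], [-0.188, -0.982, -0.001], [0.0, 0.001, -1.0]]
ft_force: [-2.5, -1.4, 8.1]
finger_gap: 0.002
gripper_force: 3.8
```

Request:
{"op": "arm_command", "data": {"steps": [{"grip": 0.0, "travel": [0.0, 0.0, -0.001], "roll": 0.0}, {"grip": 0.0, "travel": [0.0, 0.0, -0.002], "roll": 0.0}, {"grip": 0.0, "travel": [0.0, 0.0, -0.002], "roll": 0.0}]}}

```text
t: 17.65
ee_pos: [0.5523, -0.2101, 0.0609]
ee_rot: [[0.982, -0.188, -0.0], [-0.188, -0.982, -0.003], [0.0, 0.003, -1.0]]
ft_force: [-3.0, -1.7, 7.5]
finger_gap: 0.004
gripper_force: 3.6
```

Request:
{"op": "arm_command", "data": {"steps": [{"grip": 0.0, "travel": [0.0, 0.0, -0.001], "roll": 0.0}, {"grip": 0.0, "travel": [0.0, 0.0, -0.002], "roll": 0.0}, {"grip": 0.0, "travel": [0.0, 0.0, -0.003], "roll": 0.0}, {"grip": 0.0, "travel": [0.0, 0.0, -0.003], "roll": 0.0}]}}

```text
t: 18.05
ee_pos: [0.552, -0.2112, 0.0577]
ee_rot: [[0.982, -0.189, -0.0], [-0.189, -0.982, -0.004], [0.001, 0.004, -1.0]]
ft_force: [-2.1, -3.5, 5.1]
finger_gap: -0.002
gripper_force: 2.6
```

Request:
{"op": "arm_command", "data": {"steps": [{"grip": 0.0, "travel": [0.0, 0.001, -0.001], "roll": 0.0}, {"grip": 0.0, "travel": [0.0, 0.001, -0.002], "roll": 0.0}, {"grip": 0.0, "travel": [0.0, 0.001, -0.003], "roll": 0.0}, {"grip": 0.0, "travel": [0.0, 0.001, -0.003], "roll": 0.0}]}}

```text
t: 18.45
ee_pos: [0.5525, -0.207, 0.0537]
ee_rot: [[0.982, -0.187, 0.0], [-0.187, -0.982, 0.0], [0.0, -0.0, -1.0]]
ft_force: [0.0, -0.7, 1.0]
finger_gap: 0.001
gripper_force: 0.5
```

Request:
{"op": "arm_command", "data": {"steps": [{"grip": 0.0, "travel": [0.0, 0.001, -0.001], "roll": 0.0}, {"grip": 0.0, "travel": [0.0, 0.001, -0.002], "roll": 0.0}, {"grip": 0.0, "travel": [0.0, 0.001, -0.003], "roll": 0.0}, {"grip": 0.0, "travel": [0.0, 0.001, -0.003], "roll": 0.0}]}}

```text
t: 18.85
ee_pos: [0.5521, -0.2055, 0.0503]
ee_rot: [[0.982, -0.186, -0.001], [-0.186, -0.982, 0.001], [-0.001, -0.001, -1.0]]
ft_force: [0.3, 0.6, -0.2]
finger_gap: 0.001
gripper_force: 0.0
```

It snapped over. Following it down to the stop.

Request:
{"op": "arm_command", "data": {"steps": [{"grip": 0.0, "travel": [0.0, -0.001, -0.001], "roll": 0.0}, {"grip": 0.0, "travel": [0.0, -0.002, -0.002], "roll": 0.0}, {"grip": 0.0, "travel": [0.0, -0.002, -0.002], "roll": 0.0}]}}

```text
t: 19.15
ee_pos: [0.5523, -0.2085, 0.0487]
ee_rot: [[0.982, -0.187, -0.0], [-0.187, -0.982, -0.0], [-0.0, 0.0, -1.0]]
ft_force: [0.1, 0.2, 0.5]
finger_gap: -0.007
gripper_force: 0.0
```

Request:
{"op": "arm_command", "data": {"steps": [{"grip": 0.0, "travel": [0.0, 0.0, -0.001], "roll": 0.0}, {"grip": 0.0, "travel": [0.0, 0.0, -0.001], "roll": 0.0}]}}

```text
t: 19.35
ee_pos: [0.5524, -0.2082, 0.0478]
ee_rot: [[0.982, -0.187, -0.0], [-0.187, -0.982, -0.0], [-0.0, 0.0, -1.0]]
ft_force: [-0.4, 0.5, -0.2]
finger_gap: 0.001
gripper_force: 0.0
```

Request:
{"op": "arm_command", "data": {"steps": [{"grip": 0.0, "travel": [0.0, 0.0, -0.0005], "roll": 0.0}, {"grip": 0.0, "travel": [0.0, 0.0, -0.0005], "roll": 0.0}]}}

```text
t: 19.55
ee_pos: [0.5525, -0.2082, 0.0473]
ee_rot: [[0.982, -0.187, -0.0], [-0.187, -0.982, -0.0], [-0.0, 0.0, -1.0]]
ft_force: [-0.5, -0.1, -0.7]
finger_gap: -0.003
gripper_force: 0.0
```

Request:
{"op": "arm_command", "data": {"steps": [{"grip": 0.0, "travel": [0.0, 0.0, -0.0005], "roll": 0.0}, {"grip": 0.0, "travel": [0.0, 0.0, -0.0005], "roll": 0.0}]}}

```text
t: 19.75
ee_pos: [0.5524, -0.2082, 0.0468]
ee_rot: [[0.982, -0.187, -0.0], [-0.187, -0.982, -0.0], [-0.0, 0.0, -1.0]]
ft_force: [0.5, 0.2, -0.2]
finger_gap: -0.0
gripper_force: 0.0
```

Request:
{"op": "arm_command", "data": {"steps": [{"grip": 0.0, "travel": [0.0, 0.0, -0.0005], "roll": 0.0}, {"grip": 0.0, "travel": [0.0, 0.0, -0.0005], "roll": 0.0}]}}

```text
t: 19.95
ee_pos: [0.5524, -0.2082, 0.0463]
ee_rot: [[0.982, -0.187, -0.0], [-0.187, -0.982, -0.0], [-0.0, 0.0, -1.0]]
ft_force: [-0.1, 0.5, 0.8]
finger_gap: -0.001
gripper_force: 0.0
```

Request:
{"op": "arm_command", "data": {"steps": [{"grip": 0.0, "travel": [0.0, 0.0, -0.0005], "roll": 0.0}, {"grip": 0.0, "travel": [0.0, 0.0, -0.0005], "roll": 0.0}]}}

```text
t: 20.15
ee_pos: [0.5524, -0.2082, 0.0458]
ee_rot: [[0.982, -0.187, -0.0], [-0.187, -0.982, -0.0], [-0.0, 0.0, -1.0]]
ft_force: [0.2, 1.4, 0.2]
finger_gap: 0.002
gripper_force: 0.0
```

Request:
{"op": "arm_command", "data": {"steps": [{"grip": 0.0, "travel": [0.0, 0.0, -0.0005], "roll": 0.0}, {"grip": 0.0, "travel": [0.0, 0.0, -0.0005], "roll": 0.0}]}}

```text
t: 20.35
ee_pos: [0.5525, -0.2082, 0.0455]
ee_rot: [[0.982, -0.187, 0.0], [-0.187, -0.982, -0.0], [0.0, 0.0, -1.0]]
ft_force: [1.1, -0.3, 1.1]
finger_gap: 0.0
gripper_force: 0.4
```

Touching the lowered rocker. Adding force gradually.

Request:
{"op": "arm_command", "data": {"steps": [{"grip": 0.0, "travel": [0.0, 0.0, -0.0005], "roll": 0.0}, {"grip": 0.0, "travel": [0.0, 0.0, -0.0005], "roll": 0.0}]}}

```text
t: 20.55
ee_pos: [0.5526, -0.2082, 0.0453]
ee_rot: [[0.982, -0.187, 0.0], [-0.187, -0.982, -0.0], [0.0, 0.0, -1.0]]
ft_force: [-0.0, -0.0, 3.5]
finger_gap: -0.002
gripper_force: 1.7
```

Request:
{"op": "arm_command", "data": {"steps": [{"grip": 0.0, "travel": [0.0, 0.0, -0.0005], "roll": 0.0}, {"grip": 0.0, "travel": [0.0, 0.0, -0.0005], "roll": 0.0}]}}

```text
t: 20.75
ee_pos: [0.5526, -0.2082, 0.0451]
ee_rot: [[0.982, -0.187, 0.0], [-0.187, -0.982, -0.0], [0.0, 0.0, -1.0]]
ft_force: [-2.1, 1.1, 6.1]
finger_gap: -0.007
gripper_force: 3.1
```

Request:
{"op": "arm_command", "data": {"steps": [{"grip": 0.0, "travel": [0.0, 0.0, -0.0005], "roll": 0.0}, {"grip": 0.0, "travel": [0.0, 0.0, -0.0005], "roll": 0.0}]}}

```text
t: 20.95
ee_pos: [0.5526, -0.2082, 0.045]
ee_rot: [[0.982, -0.187, 0.0], [-0.187, -0.982, -0.0], [0.0, 0.0, -1.0]]
ft_force: [-2.1, 0.7, 9.0]
finger_gap: 0.0
gripper_force: 4.2
```

Request:
{"op": "arm_command", "data": {"steps": [{"grip": 0.0, "travel": [0.0, 0.0, -0.0003], "roll": 0.0}, {"grip": 0.0, "travel": [0.0, 0.0, -0.0003], "roll": 0.0}, {"grip": 0.0, "travel": [0.0, 0.0, -0.0003], "roll": 0.0}, {"grip": 0.0, "travel": [0.0, 0.0, -0.0003], "roll": 0.0}]}}

```text
t: 21.35
ee_pos: [0.5527, -0.2082, 0.0449]
ee_rot: [[0.982, -0.187, 0.0], [-0.187, -0.982, -0.0], [0.0, 0.0, -1.0]]
ft_force: [-3.8, 1.4, 10.9]
finger_gap: 0.004
gripper_force: 4.9
```

Request:
{"op": "arm_command", "data": {"steps": [{"grip": 0.0, "travel": [0.0, 0.0, 0.02], "roll": 0.0}, {"grip": 0.0, "travel": [0.0, 0.0, 0.06], "roll": 0.0}, {"grip": 0.0, "travel": [-0.03, 0.04, 0.11], "roll": 0.0}, {"grip": 0.0, "travel": [-0.06, 0.09, 0.11], "roll": 0.0}, {"grip": 0.0, "travel": [-0.06, 0.09, 0.11], "roll": 0.0}, {"grip": 0.0, "travel": [-0.06, 0.09, 0.11], "roll": 0.0}]}}

```text
t: 21.95
ee_pos: [0.4913, -0.1148, 0.1544]
ee_rot: [[0.983, -0.182, 0.001], [-0.182, -0.983, -0.0], [0.0, -0.0, -1.0]]
ft_force: [-0.0, -1.1, -0.2]
finger_gap: 0.004
gripper_force: 0.0
```

Run:
```python
from h import *
im,c=shot("wrist","w7")
```

```text
(no output)
```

View pics/w7.png

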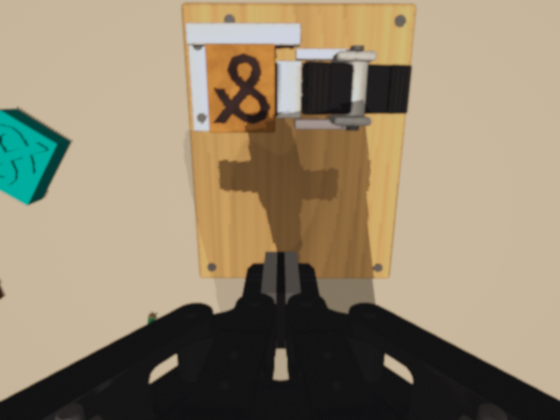

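w7: letter against the fence (208) and the stop (44), with the jaw closed at (288,88) and the rocker down. Handing in.

```bash
python3 -c "
from workcell import bot
print(bot.finish_job())"
```

```text
the job is handed in; nothing more can be done
None
```

The job is handed in, with no verdict returned: the large letter was pressed on the end stop at about 14 N and the rocker snapped over and pressed home at about 11 N. The last picture shows the letter clamped against the fence and stop.

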